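Wind and set the soak timer on the starch table

ROBOT

A 7-joint arm with a two-finger parallel gripper is mounted at the origin on the work surface. World frame = base frame: x ahead of the robot, y to its left, z up, the work surface at z = 0. Lengths are in m, angles in rad, forces in N, time in s.
With the tool pointing down it reaches from about 0.4 to 0.85 m from the base axis. Payload 4.5 kg.
Tool frame: the origin (TCP) lies at the very end of the fingers, on their centre line; the grasp point (between the pads) lies r.grasp_offset behind it (r.grasp_offset is the distance from the TCP to the grasp point, in m); z points along the fingers, y is the line along which they close (so a half turn about z gives the same grasp; the last joint's range is limited). The gripper opens to 85 mm and grips with 20 to 120 N. Pads are 22 mm wide; open, the fingers measure 114 mm over their backs; the gripper's body (76 mm by 85 mm) begins 54 mm behind the grasp point. The pads swing forward as they close: fully open they stand 13 mm farther back than shut.
Start: joints at [-1.089, 0.689, -0.195, 1.565, 0.157, 0.902, -0.215], TCP at [0.271, 0.563, 0.231] pointing down, gripper open.
Joint ranges: [-3.01, 3.01], [-0.46, 2.08], [-1.47, 1.51], [0.13, 2.56], [-1, 4.14], [0.04, 2.09], [-2.66, 2.66]. Speed limits (rad/s): [2.57, 2.57, 3.14, 3.14, 3.14, 3.14, 3.14].

INTERFACE

Orientations are given as a unit quaternion [x, y, z, w].
In Python, from bench import r, viewer gives the robot as it stands.
- The arm moves only by the tool drive_tool, never from a script. Its argument "deltas" is a list that holds one entry, the list of rows, each a list of 7 numbers: the closure in counts, from 0 (fully open) to 255 (shut), then the shift along the world's x, y, z in m, then the turn, a rotation vector about the world's x, y, z in degrees. A call has 1 to 5 rows; each row is the pose to reach, as a shift and turn from the pose commanded when the call began; what a row does not reach only later rows make up. A row lasts 1/8 s, in which the tool goes at most 62.5 mm and 10.7 degrees, less where a joint would pass 70% of its speed; a pose out of reach is approached as far as the arm can. A call with a gripper value outside its range is refused whole. The fingers move at their own pace and stop on an object; the grip force is fixed at half the most. Time passes only in rows, so rows that repeat a pose let the fingers close. It gives the time, the measured TCP pose, the force, the opening and the grip force at its end, in the units of the state.
- r.get_state(): the state, without advancing time (a new reading comes with each control period).
- viewer.capture(name): name is "scene" or "top"; returns the picture (400x640x3 uint8, red, green, blue); there is no depth.
- viewer.camera_model(name): a dict with "fx", "fy", "cx", "cy" (pixels), "rvec" (rotation vector, rad) and "tvec" (3), from world to camera coordinates, as OpenCV has them. Camera axes: x right, y down, z forward; pixel columns grow to the right and rows downward; lengths in m; the calibration is good to about 2 mm. A picture is of the moment at which its call begins. camera_model takes no time and is no camera call.
- r.finish_job(): hands the job in; it is judged then, once.
The state is a dict: "time": time; "qpos": joint angles; "joint_velocities": joint speeds; "joint_efforts": joint torques, N m; "tcp_pos": TCP position; "tool_rot": TCP orientation; "wrist_force": force on the tool from outside, world axes, zero at the start; "moment": the same for the moment, N m; "grip_width": finger opening in m; "gripper_force": force on a finger pad.
Only numpy, scipy, OpenCV 4.12 (cv2) and the standard library are available. Lean on these libraries where they do the work, as an engineer would, in place of code of your own. Each camera call takes 0.05 s, during which the arm holds its last target. There are 200 camera calls.

TASK

Set the clockwork timer on the wooden board of the starch table for a ten-minute soak: wind its dial clockwise past the 20-minute mark so that the spring takes hold, then bring it back to 10 minutes and let go. The timer stands loose on hard feet and its dial is stiff, so ease on about two kilos of push, slowly and straight down (never as much as three, the case is thin), and keep it on all the while you turn, so that the case stays where it stands instead of spinning or creeping. Leave the bowl, pot, mug and stirrer alone.

Things in the scene. Friction and masses are not known exactly. Their poses are not given: they have to be found in the camera images.
- board: Flat scrubbed wooden board screwed to the table, 200 mm along its x, 300 mm along its y; its top face lies 26 mm above its origin and 18 to 26 mm above the table (it differs from start to start). Friction of the timer's hard feet on it is about 0.6 (may differ by a fifth). Origin on its centre line.
- timer: Clockwork kitchen timer standing loose on the wooden board: round white plastic case 88 mm across, 43 mm high, with a grey dial on top, 74 to 78 mm high in all; about 0.25 kg (may differ by a quarter). Four hard grey feet at the corners of a 48 mm square. Origin: centre of its underside, where it meets the board; z up, -x points to the zero mark.
- zero_mark (a point): Black diamond on the rim of the case top, 35 mm from the axis, 43 mm above the timer's underside: zero of the black minute scale round the case top. The scale runs clockwise seen from above, 6 degrees a minute, 60 marks, thicker every 5 minutes, longest at 0, 15, 30, 45. So 10 minutes is 60 degrees and 20 minutes 120 degrees clockwise from here.
- timer_front (a point): Point low on the case's side below the zero mark, 44 mm from the timer's axis, 9 mm above its underside. It must stay put. Without a push the case spins with the dial; a downward push of 7 to 13 N on the dial (it varies with hidden friction and mass), once the play is taken up (about 1.5 N moves the dial through it), is what holds it.
- dial_axis (a point): On the timer's axis at the case top, 43 mm above its underside; fixed to the case. Above it sits the dial's flat round skirt, 54 mm across, 5 mm thick, and on the skirt an upright grip bar, 13 mm thick, 22 mm high. Pushed home, the skirt's upper face is 9 mm above this point and the bar's top 31 mm; the dial has 0 to 4 mm of up-and-down play, unmeasured, and may start anywhere in it.
- dial (a joint): Angle of the dial on the case, rad, growing clockwise seen from above: 0 with the bar's nose at the zero mark, 0.1047 a minute (10 minutes = 1.047, 20 = 2.094), stop at 5.76. Starts between 0 and 3 minutes; turns both ways against a steady 0.24 N m and stays where it is left. From the axis the bar runs 26 mm to its pointed nose, marked with a white line, the pointer, and 22 mm to its blunt end.
- bowl: White plastic bowl, 170 mm across, 65 mm high, standing beside the timer. Origin: centre of its underside, z up.
- pot: Stainless pot, 170 mm across, 100 mm high, with two side handles reaching 108 mm from its axis along its own y. Origin: centre of its underside, z up.
- mug: White ceramic mug, 80 mm across, 92 mm high, standing beyond the timer. Origin: centre of its underside, z up; handle at +y.
- stirrer: Flat bamboo stirrer lying on the board beyond the timer, along the board's far edge, 280 mm long along its x, 34 mm wide, 7 mm thick. Origin: middle of its length, on its underside.
Not all that is in view belongs to the job. Leave any purple, turquoise or yellow look-alike of the timer alone.

How it is judged:
By the outcome, as a careful person would: the job done as asked, in the order asked, and still so for the second after the job is handed in, with the robot touching nothing.
It also fails if it takes over 72 s, if anything falls off the work surface, if the arm or the gripper's body presses on something with over 40 N, if the wrist force passes 120 N, or if a joint passes its speed limit or range.

## Working session

There is one attempt and no reset: what is moved stays moved. The work goes in short steps, Python scripts to look and compute and a tool call to move; the robot and the scene stay as the last step left them, time stands still between calls to the robot, and variables do not carry over. Pictures are saved under pics/ and viewed, at most 10 in all, crops included, and the job is handed in when it is done.

Besides the shell and the picture viewer there is one more tool, called after "Request:" as a command line: name --argument value ..., lists and objects as JSON in quotes. drive_tool: Moves the arm, as the interface text tells. Its arguments: {"type":"object","properties":{"deltas":{"type":"array","items":{"type":"array","items":{"type":"array","items":{"type":"number"}}}}},"required":["deltas"]}

```bash
ls; mkdir -p pics; python3 - <<'E'
from bench import r, viewer
import cv2
for n in("scene","top"):
    cv2.imwrite(f"pics/{n}0.png",viewer.capture(n)[:,:,::-1]); print(viewer.camera_model(n))
s=r.get_state(); print(s, r.grasp_offset)
E
```

```text
pics
{'fx': 397.3976777248272, 'fy': 397.3976777248272, 'cx': 317.90165428290885, 'cy': 199.69862725407614, 'rvec': array([ 2.11442538,  1.42390905, -0.49181222]), 'tvec': array([-0.22907709, -0.38103159,  1.43095924])}
{'fx': 494.5116712465554, 'fy': 494.5116712465554, 'cx': 317.91784142887735, 'cy': 200.52512034602307, 'rvec': array([ 2.01301195, -2.2098662 ,  0.23654681]), 'tvec': array([0.03962829, 0.55268257, 1.0629992 ])}
{'time': 0.1, 'qpos': array([-1.08918427,  0.68992618, -0.19450218,  1.5663087 ,  0.15727891,
        0.90250198, -0.21510102]), 'joint_velocities': array([ 0.00183172, -0.00082634, -0.00164639, -0.00176167,  0.00025504,
        0.00107178,  0.00012075]), 'joint_efforts': array([-4.04706181e-03, -5.40600443e+01, -1.27180830e+00, -1.58987206e+01,
        9.33033123e-03,  4.31369932e-03,  2.39297964e-05]), 'tcp_pos': array([0.27039759, 0.56278776, 0.23052922]), 'tool_rot': array([ 2.22012038e-01,  9.75043529e-01, -8.67800134e-04, -1.34107318e-04]), 'wrist_force': array([ 0.49391753, -0.055815  ,  0.4948111 ]), 'moment': array([ 0.00985256,  0.0117819 , -0.03170663]), 'gripper_force': 0.0, 'grip_width': 0.08539500528299555} 0.0187
```

View pics/scene0.png

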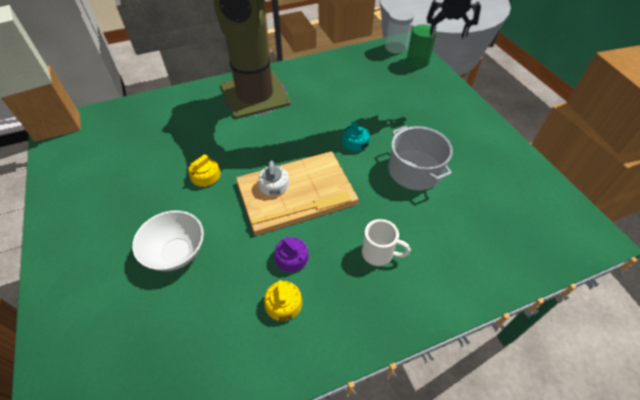

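View pics/top0.png

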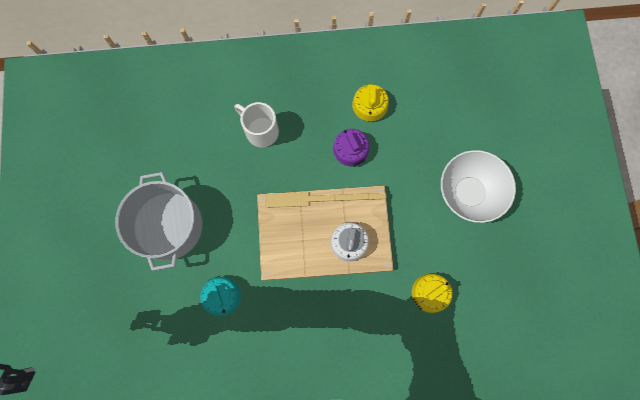

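```bash
cat > h.py <<'E'
import numpy as np, cv2
from bench import r, viewer
def cam(n):
    m=viewer.camera_model(n); K=np.array([[m['fx'],0,m['cx']],[0,m['fy'],m['cy']],[0,0,1]]); R=cv2.Rodrigues(m['rvec'])[0]; return K,R,m['tvec']
def ray(n,p,z):
    K,R,t=cam(n); c=-R.T@t; d=R.T@np.linalg.solve(K,[p[0],p[1],1.]); return c+d*(z-c[2])/d[2]
def proj(n,P):
    K,R,t=cam(n); q=(R@np.atleast_2d(P).T).T+t; q=q@K.T; return q[:,:2]/q[:,2:]
E
python3 - <<'E'
from h import *
a=cv2.imread("pics/top0.png"); b=cv2.imread("pics/scene0.png")
A=cv2.resize(a[211:271,320:380],(600,600),interpolation=cv2.INTER_CUBIC)
B=cv2.resize(b[155:205,254:274+20],(200,250))
cv2.imwrite("pics/c1.png",A)
# camera centres
for n in("top","scene"):
    K,R,t=cam(n); print(n,-R.T@t)
print(ray("top",(350,241),.065), ray("scene",(273,181),.065))
# white case mask in top
g=a[215:268,325:376].astype(int)
m=((g.min(2)>130)&(g.max(2)-g.min(2)<30)).astype(np.uint8)
ys,xs=np.nonzero(m); print(len(xs),xs.min()+325,xs.max()+325,ys.min()+215,ys.max()+215)
c=max(cv2.findContours(m,0,1)[0],key=cv2.contourArea); print(cv2.fitEllipse(cv2.convexHull(c)))
E
```

```text
top [0.31790735 0.01050443 1.15577692]
scene [ 1.18092929 -0.22962664  0.89329914]
[ 0.45464777 -0.07412705  0.065     ] [ 0.47452224 -0.07795084  0.065     ]
944 330 367 223 260
((23.85567855834961, 26.392045974731445), (37.23882293701172, 38.38827896118164), 36.731353759765625)
```

View pics/c1.png

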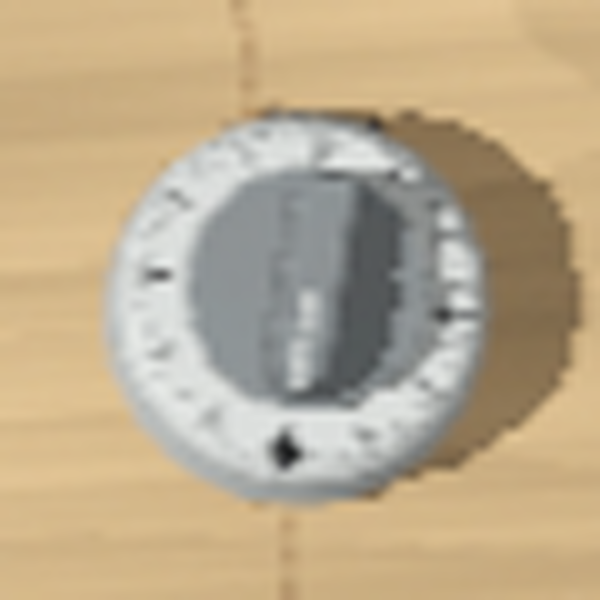

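The crop shows the timer from above. Its scale centre is at crop (302,298), i.e. pixel (349.7,240.3). The zero diamond is at crop (287,452), pointing toward the robot, and the bar's nose with its white line ends near crop (297,388).

```bash
python3 - <<'E'
from h import *
f=lambda x,y:(320+(x+.5)/10-.5,211+(y+.5)/10-.5)
zt=.022+.043
c=[ray("top",f(*p),zt)for p in[(302,298),(287,452),(158,274),(445,314),(320,150)]]
for p in c: print(p)
z=c[1]-c[0]; print("zero dir deg",np.degrees(np.arctan2(z[1],z[0])))
for zb in(.093,.098):
    n=[ray("top",f(*p),zb)for p in[(297,388),(310,295)]]; d=n[0]-n[1]; print(n,np.degrees(np.arctan2(d[1],d[0])))
b=cv2.imread("pics/scene0.png")
cv2.imwrite("pics/c2.png",cv2.resize(b[155:205,245:305],(720,600),interpolation=cv2.INTER_CUBIC))
E
```

```text
[ 0.45614069 -0.07372959  0.065     ]
[ 0.42251437 -0.06680027  0.065     ]
[ 0.46444385 -0.04246458  0.065     ]
[ 0.4496455  -0.10491096  0.065     ]
[ 0.48880464 -0.08127266  0.065     ]
zero dir deg 168.35614442908494
[array([ 0.43331708, -0.06841819,  0.093     ]), array([ 0.45307984, -0.07335859,  0.093     ])] 165.96455746267748
[array([ 0.43277412, -0.06804689,  0.098     ]), array([ 0.4524439 , -0.07296404,  0.098     ])] 165.96455746267748
```

View pics/c2.png

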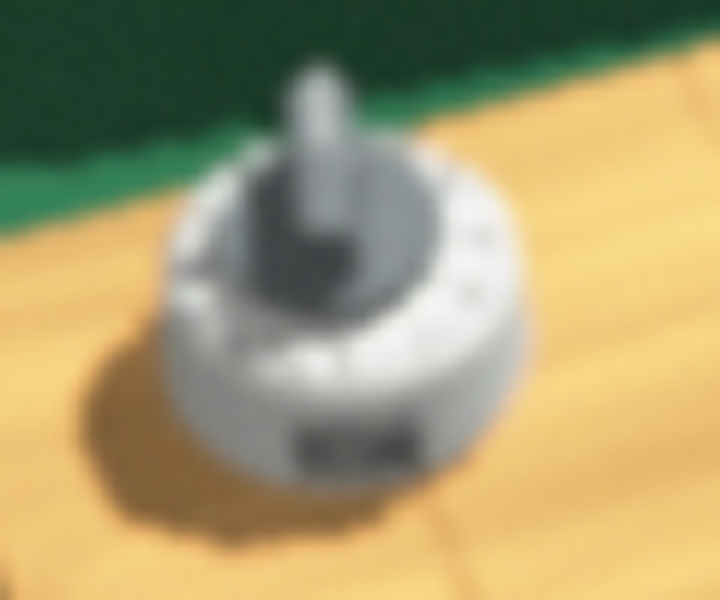

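Request:
drive_tool --deltas '[[[150,0.03,-0.06,0,0,0,0],[150,0.06,-0.12,0,0,0,0],[150,0.08,-0.18,0,0,0,0],[150,0.1,-0.24,0,0,0,0],[150,0.12,-0.3,0,0,0,0]]]'

```text
time: 0.72
tcp_pos: [0.3874, 0.2721, 0.2312]
tool_rot: [0.222, 0.975, -0.0, 0.0]
wrist_force: [0.7, -0.4, -0.3]
grip_width: 0.0352
gripper_force: 0.0
```

The scene crop shows the bar upright on the skirt, seen end-on. The skirt centre is near crop (340,225), i.e. scene pixel (273,173.7).

Request:
drive_tool --deltas '[[[150,0.013,-0.06,0,0,0,3],[150,0.026,-0.12,0,0,0,6],[150,0.04,-0.18,0,0,0,9],[150,0.052,-0.24,-0.01,0,0,11.5],[150,0.06,-0.3,-0.03,0,0,11.5]]]'

```text
time: 1.35
tcp_pos: [0.448, -0.0267, 0.2018]
tool_rot: [0.123, 0.992, 0.0, 0.001]
wrist_force: [0.9, -0.4, -0.1]
grip_width: 0.0349
gripper_force: 0.0
```

Request:
drive_tool --deltas '[[[150,0.006,-0.037,-0.04,0,0,0],[150,0.006,-0.037,-0.07,0,0,0],[150,0.006,-0.037,-0.07,0,0,0],[150,0.006,-0.037,-0.07,0,0,0]]]'

```text
time: 1.85
tcp_pos: [0.4533, -0.0609, 0.1324]
tool_rot: [0.123, 0.992, 0.0, 0.0]
wrist_force: [0.1, -0.2, -0.5]
grip_width: 0.0352
gripper_force: 0.0
```

```bash
python3 - <<'E'
from h import *
from scipy.spatial.transform import Rotation as Ro
print(ray("scene",(273.3,173.75),.074),ray("top",(349.7,240.3),.065))
s=r.get_state(); print({k:np.round(s[k],4) for k in("qpos","tcp_pos","wrist_force","moment","grip_width","tool_rot")}); print(Ro.from_quat(s["tool_rot"]).as_matrix().round(3))
t=viewer.capture("top")[:,:,::-1]; b=viewer.capture("scene")[:,:,::-1]
A=cv2.resize(t[205:275,315:385],(560,560),interpolation=cv2.INTER_CUBIC)
B=cv2.resize(b[125:205,250:290],(240,480),interpolation=cv2.INTER_CUBIC)
im=np.zeros((560,800,3),np.uint8); im[:,:560]=A; im[:480,560:]=B; cv2.imwrite("pics/d1.png",im)
print(proj("top",s["tcp_pos"]),proj("scene",s["tcp_pos"]))
E
```

```text
[ 0.45743136 -0.07064784  0.074     ] [ 0.45626191 -0.07363105  0.065     ]
{'qpos': array([ 0.176 ,  0.6617, -0.2255,  2.151 ,  0.3925,  0.3662,  0.9532]), 'tcp_pos': array([ 0.4533, -0.0609,  0.1324]), 'wrist_force': array([ 0.135 , -0.2444, -0.497 ]), 'moment': array([ 0.0102,  0.023 , -0.0098]), 'grip_width': np.float64(0.0352), 'tool_rot': array([1.226e-01, 9.925e-01, 3.000e-04, 4.000e-04])}
[[-0.97   0.243  0.001]
 [ 0.243  0.97   0.   ]
 [-0.001  0.001 -1.   ]]
[[345.82849506 237.98714281]] [[274.32281121 156.95196262]]
```

View pics/d1.png

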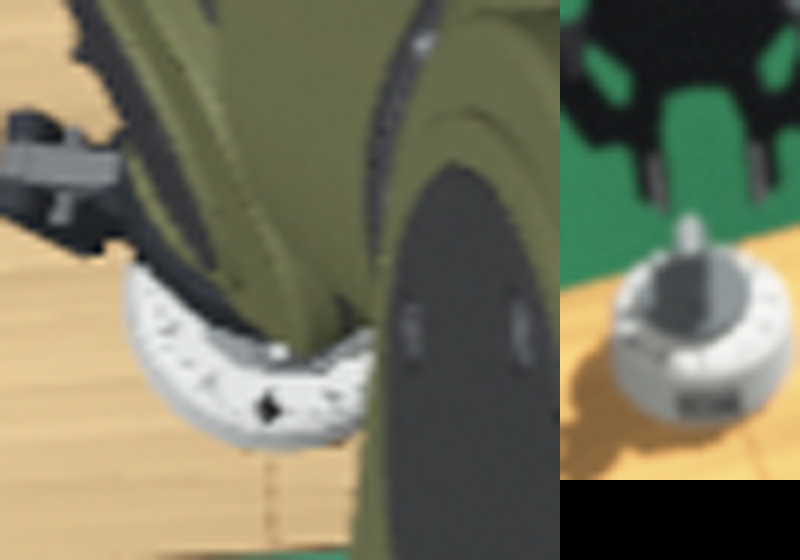

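The picture shows the arm hiding the dial in the top view. In the scene view the finger tips are at columns 655 and 762 (scene mid column 274.2, matching the projected TCP) and the bar is at 690 (scene column ~271.1). The tool must therefore move sideways toward −y.

```bash
python3 - <<'E'
from h import *
l=np.array([.242,.97,0]); tcp=r.get_state()["tcp_pos"]
print("tcp lat",l@tcp, "tcp from px", l@ray("scene",(274.2,157),tcp[2]))
for px,z in[((271.04,161),.098),((271.1,165),.09),((271.4,173.5),.074),((273.3,173.75),.074)]: P=ray("scene",px,z);print(P,l@P)
P=ray("top",(349.7,240.3),.065);print("top",P,l@P)
E
```

```text
tcp lat 0.05060755775979251 tcp from px 0.0502758236513517
[ 0.43166065 -0.06647218  0.098     ] 0.03998386507630451
[ 0.43860701 -0.06933656  0.09      ] 0.0388864312737973
[ 0.45457837 -0.07521544  0.074     ] 0.037048993519176295
[ 0.45743136 -0.07064784  0.074     ] 0.04216998889984423
top [ 0.45626191 -0.07363105  0.065     ] 0.03899326738944815
```

Request:
drive_tool --deltas '[[[150,0.003,-0.013,0,0,0,0],[150,0.003,-0.013,0,0,0,0],[150,0.003,-0.013,-0.02,0,0,0],[150,0.003,-0.013,-0.042,0,0,0],[150,0.003,-0.013,-0.042,0,0,0]]]'

```text
time: 2.58
tcp_pos: [0.455, -0.0747, 0.0889]
tool_rot: [0.123, 0.992, -0.0, -0.001]
wrist_force: [-0.5, 0.5, -0.4]
grip_width: 0.0351
gripper_force: 0.0
```

```bash
python3 - <<'E'
from h import *
s=r.get_state(); print({k:np.round(s[k],4) for k in("tcp_pos","wrist_force","moment")}); l=np.array([.242,.97,0]); print(l@s["tcp_pos"])
b=viewer.capture("scene")[:,:,::-1]
cv2.imwrite("pics/e1.png",cv2.resize(b[140:200,245:305],(600,600),interpolation=cv2.INTER_CUBIC))
E
```

```text
{'tcp_pos': array([ 0.455 , -0.0747,  0.0889]), 'wrist_force': array([-0.4792,  0.5096, -0.3502]), 'moment': array([ 0.0275,  0.0225, -0.0373])}
0.03767327563606208
```

View pics/e1.png

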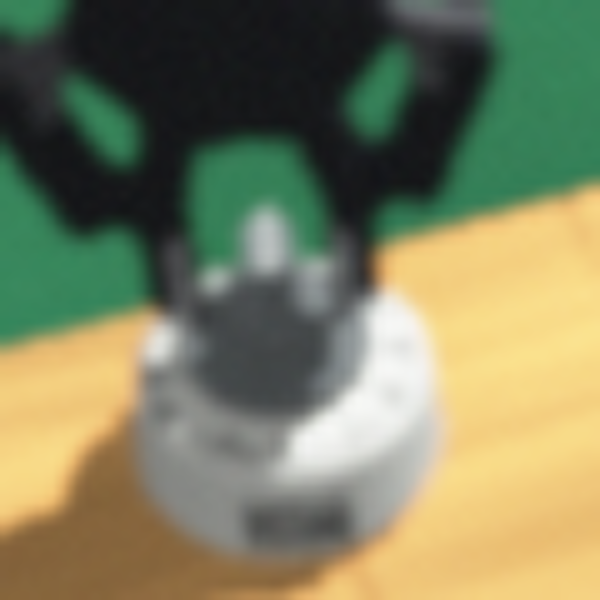

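The fingers straddle the bar. Their inner edges are at crop 190 and 328 (middle 259) and the bar is at 264, so the tool needs about 1.5 mm more toward +y. I'll narrow the fingers and descend in small steps.

Request:
drive_tool --deltas '[[[170,0.0015,0.0012,0,0,0,0],[190,0.0015,0.0012,0,0,0,0],[205,0.0015,0.0012,0,0,0,0],[205,0.0015,0.0012,0,0,0,0],[205,0.0015,0.0012,0,0,0,0]]]'

```text
time: 3.25
tcp_pos: [0.4573, -0.0735, 0.0898]
tool_rot: [0.123, 0.992, 0.0, 0.0]
wrist_force: [-0.6, -0.2, -0.0]
grip_width: 0.0167
gripper_force: 0.0
```

Request:
drive_tool --deltas '[[[205,0,0,-0.002,0,0,0],[205,0,0,-0.004,0,0,0],[205,0,0,-0.004,0,0,0],[205,0,0,-0.004,0,0,0]]]'

```text
time: 3.75
tcp_pos: [0.4573, -0.0735, 0.0857]
tool_rot: [0.123, 0.992, 0.0, -0.0]
wrist_force: [-0.1, -0.2, 0.6]
grip_width: 0.0168
gripper_force: 0.0
```

Request:
drive_tool --deltas '[[[205,-0.001,0,-0.001,0,0,0],[205,-0.001,0,-0.002,0,0,0],[205,-0.001,0,-0.003,0,0,0],[205,-0.001,0,-0.004,0,0,0]]]'

```text
time: 4.25
tcp_pos: [0.4563, -0.0735, 0.0816]
tool_rot: [0.123, 0.992, 0.0, -0.0]
wrist_force: [0.5, 0.1, -0.2]
grip_width: 0.0168
gripper_force: 0.0
```

Request:
drive_tool --deltas '[[[205,0,0,-0.001,0,0,0],[205,0,0,-0.001,0,0,0],[205,0,0,-0.002,0,0,0],[205,0,0,-0.002,0,0,0]]]'

```text
time: 4.75
tcp_pos: [0.4563, -0.0735, 0.0797]
tool_rot: [0.123, 0.992, 0.0, -0.0]
wrist_force: [0.3, -0.2, 1.1]
grip_width: 0.0169
gripper_force: 0.0
```

Request:
drive_tool --deltas '[[[205,0,0,-0.0005,0,0,0],[205,0,0,-0.001,0,0,0],[205,0,0,-0.001,0,0,0]]]'

```text
time: 5.12
tcp_pos: [0.4563, -0.0735, 0.0787]
tool_rot: [0.123, 0.992, 0.0, -0.0]
wrist_force: [0.0, -0.1, -1.0]
grip_width: 0.0167
gripper_force: 0.0
```

Request:
drive_tool --deltas '[[[205,0,0,-0.0005,0,0,0],[205,0,0,-0.001,0,0,0],[205,0,0,-0.001,0,0,0]]]'

```text
time: 5.5
tcp_pos: [0.4563, -0.0735, 0.0777]
tool_rot: [0.123, 0.992, 0.0, -0.0]
wrist_force: [0.3, 0.1, 0.6]
grip_width: 0.0169
gripper_force: 0.0
```

Request:
drive_tool --deltas '[[[205,0,0,-0.0005,0,0,0],[205,0,0,-0.001,0,0,0],[205,0,0,-0.0015,0,0,0],[205,0,0,-0.0015,0,0,0]]]'

```text
time: 6.0
tcp_pos: [0.4564, -0.0735, 0.0763]
tool_rot: [0.123, 0.992, 0.0, 0.0]
wrist_force: [-0.3, 1.0, 2.2]
grip_width: 0.0171
gripper_force: 1.4
```

Request:
drive_tool --deltas '[[[205,0,0,-0.0005,0,0,0],[205,0,0,-0.001,0,0,0],[205,0,0,-0.001,0,0,0]]]'

```text
time: 6.38
tcp_pos: [0.4564, -0.0735, 0.0761]
tool_rot: [0.123, 0.992, -0.0, 0.0]
wrist_force: [-2.3, 1.0, 14.0]
grip_width: 0.0163
gripper_force: 6.8
```

Request:
drive_tool --deltas '[[[207,0,0,0,0,0,0],[209,0,0,0,0,0,0],[209,0,0,0,0,0,0]]]'

```text
time: 6.75
tcp_pos: [0.4565, -0.0736, 0.0762]
tool_rot: [0.123, 0.992, -0.0, 0.001]
wrist_force: [-1.4, 0.4, 13.6]
grip_width: 0.0157
gripper_force: 7.0
```

Request:
drive_tool --deltas '[[[211,0,0,0,0,0,0],[212,0,0,0,0,0,0],[212,0,0,0,0,0,0]]]'

```text
time: 7.12
tcp_pos: [0.4566, -0.0736, 0.0762]
tool_rot: [0.123, 0.992, -0.0, 0.001]
wrist_force: [-1.0, 0.5, 14.1]
grip_width: 0.0147
gripper_force: 7.0
```

Request:
drive_tool --deltas '[[[214,0,0,0,0,0,0],[214,0,0,0,0,0,0]]]'

```text
time: 7.38
tcp_pos: [0.4566, -0.0738, 0.0762]
tool_rot: [0.123, 0.992, -0.0, 0.001]
wrist_force: [-0.9, -0.8, 13.9]
grip_width: 0.0139
gripper_force: 7.8
```

Request:
drive_tool --deltas '[[[216,0,0,0,0,0,0],[216,0,0,0,0,0,0]]]'

```text
time: 7.62
tcp_pos: [0.4565, -0.074, 0.0762]
tool_rot: [0.124, 0.992, -0.0, 0.001]
wrist_force: [-2.0, -0.6, 14.5]
grip_width: 0.0133
gripper_force: 8.7
```

Request:
drive_tool --deltas '[[[220,0,-0.0003,0,0,0,0],[225,0,-0.0003,0,0,0,0],[225,0,-0.0003,0,0,0,0]]]'

```text
time: 8.0
tcp_pos: [0.4565, -0.074, 0.0763]
tool_rot: [0.124, 0.992, -0.0, 0.001]
wrist_force: [-2.0, -0.3, 16.0]
grip_width: 0.0121
gripper_force: 61.5
```

Request:
drive_tool --deltas '[[[225,0,0,-0.0002,0,0,0],[225,0,0,-0.0004,0,0,0],[225,0,0,-0.0004,0,0,0]]]'

```text
time: 8.38
tcp_pos: [0.4565, -0.0741, 0.0762]
tool_rot: [0.124, 0.992, -0.0, 0.001]
wrist_force: [-2.8, -0.4, 20.4]
grip_width: 0.0119
gripper_force: 62.3
```

```bash
python3 - <<'E'
from h import *
s=r.get_state(); print({k:np.round(s[k],4) for k in("qpos","tcp_pos","tool_rot","wrist_force","moment","grip_width","gripper_force")})
E
```

```text
{'qpos': array([ 0.1433,  0.7764, -0.1335,  2.1721,  0.4508,  0.2172,  0.9289]), 'tcp_pos': array([ 0.4565, -0.0741,  0.0762]), 'tool_rot': array([ 1.238e-01,  9.923e-01, -3.000e-04,  8.000e-04]), 'wrist_force': array([-2.7978, -0.3535, 20.424 ]), 'moment': array([ 0.0856,  0.5255, -0.2607]), 'grip_width': np.float64(0.0119), 'gripper_force': np.float64(62.3249)}
```

Request:
drive_tool --deltas '[[[225,0,0,0,0,0,-2],[225,0,0,0,0,0,-4],[225,0,0,0,0,0,-6],[225,0,0,0,0,0,-8],[225,0,0,0,0,0,-10]]]'

```text
time: 9.0
tcp_pos: [0.4564, -0.0743, 0.0763]
tool_rot: [0.209, 0.978, -0.0, 0.001]
wrist_force: [-3.6, -0.7, 21.1]
grip_width: 0.0118
gripper_force: 63.8
```

```bash
cat > s.py <<'E'
from h import *
s=r.get_state(); q=s["tool_rot"]; print(s["time"],"yaw",np.degrees(2*np.arctan2(q[0],q[1])).round(2),{k:np.round(s[k],4).tolist() for k in("qpos","tcp_pos","wrist_force","moment")})
E
python3 s.py; python3 - <<'E'
from h import *
b=viewer.capture("scene")[:,:,::-1]
a=cv2.imread("pics/scene0.png")
im=np.hstack([cv2.resize(x[150:205,245:295],(400,440),interpolation=cv2.INTER_CUBIC) for x in(a,b)]); cv2.imwrite("pics/f1.png",im)
E
```

```text
9.0 yaw 24.18 {'qpos': [0.1262, 0.7759, -0.1056, 2.1729, 0.3712, 0.208, 0.8356], 'tcp_pos': [0.4564, -0.0743, 0.0763], 'wrist_force': [-3.6058, -0.6571, 21.0501], 'moment': [-0.1871, 0.5256, 0.2335]}
```

View pics/f1.png

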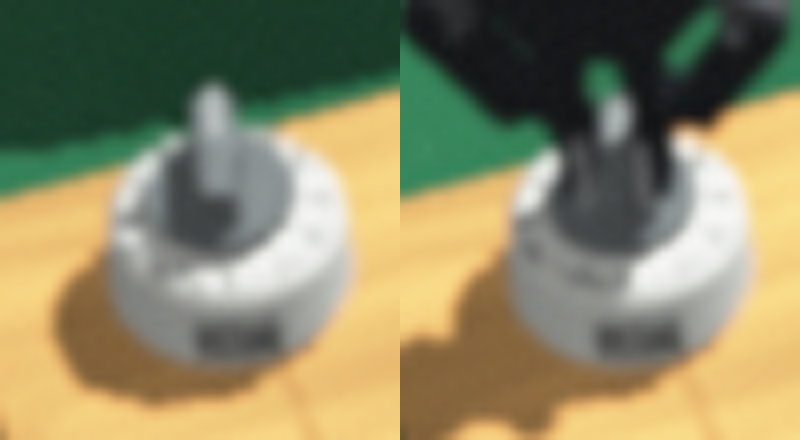

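The left (before) and right (now) halves show the case label at the same place, crop columns 237 and 637, so the case held while the dial turned. I'll carry on turning.

Request:
drive_tool --deltas '[[[225,0,0,0,0,0,-4],[225,0,0,0,0,0,-8],[225,0,0,0,0,0,-12],[225,0,0,0,0,0,-16],[225,0,0,0,0,0,-20]]]'

```text
time: 9.68
tcp_pos: [0.4561, -0.0748, 0.0763]
tool_rot: [0.377, 0.926, -0.001, 0.001]
wrist_force: [-2.1, -1.3, 20.5]
grip_width: 0.0119
gripper_force: 63.9
```

```bash
python3 s.py
```

```text
9.675 yaw 44.29 {'qpos': [0.0956, 0.776, -0.0548, 2.1747, 0.2075, 0.195, 0.6506], 'tcp_pos': [0.4561, -0.0748, 0.0763], 'wrist_force': [-2.0947, -1.2873, 20.4833], 'moment': [-0.4162, 0.6858, 0.2674]}
```

Request:
drive_tool --deltas '[[[225,0,0,0,0,0,-4],[225,0,0,0,0,0,-8],[225,0,0,0,0,0,-12],[225,0,0,0,0,0,-16],[225,0,0,0,0,0,-20]]]'

```text
time: 10.3
tcp_pos: [0.4555, -0.0752, 0.0762]
tool_rot: [0.532, 0.847, -0.001, 0.0]
wrist_force: [-5.0, -3.1, 21.8]
grip_width: 0.0116
gripper_force: 64.0
```

```bash
python3 s.py
```

```text
10.3 yaw 64.32 {'qpos': [0.0677, 0.777, -0.0086, 2.1766, 0.0419, 0.1884, 0.4685], 'tcp_pos': [0.4555, -0.0752, 0.0762], 'wrist_force': [-4.9507, -3.1197, 21.7711], 'moment': [-0.6164, 0.8544, 0.2332]}
```

The lateral force shows the grip is about 1.7 mm off the axis along the bar. I'll make the commanded TCP follow the matching small circle.

Request:
drive_tool --deltas '[[[225,-0.0004,-0.0003,0,0,0,-4],[225,-0.0008,-0.0006,0,0,0,-8],[225,-0.0012,-0.0009,0,0,0,-12],[225,-0.0014,-0.0011,0,0,0,-16],[225,-0.0016,-0.0013,0,0,0,-20]]]'

```text
time: 10.92
tcp_pos: [0.4548, -0.0755, 0.0762]
tool_rot: [0.671, 0.742, 0.0, 0.001]
wrist_force: [-2.2, 0.2, 20.9]
grip_width: 0.0113
gripper_force: 63.9
```

```bash
python3 s.py
```

```text
10.925 yaw 84.26 {'qpos': [0.0441, 0.7783, 0.0325, 2.1811, -0.124, 0.1825, 0.2894], 'tcp_pos': [0.4548, -0.0755, 0.0762], 'wrist_force': [-2.2045, 0.2069, 20.9005], 'moment': [-0.0546, 0.5166, 0.2212]}
```

Request:
drive_tool --deltas '[[[225,-0.0001,0,0,0,0,-4],[225,-0.0002,0,0,0,0,-8],[225,-0.0004,0,0,0,0,-12],[225,-0.0005,0.0001,0,0,0,-16],[225,-0.0006,0.0001,0,0,0,-20]]]'

```text
time: 11.55
tcp_pos: [0.4541, -0.0754, 0.0762]
tool_rot: [0.789, 0.614, 0.0, 0.001]
wrist_force: [-2.9, -0.2, 21.0]
grip_width: 0.0117
gripper_force: 63.9
```

```bash
python3 s.py
```

```text
11.55 yaw 104.27 {'qpos': [0.0179, 0.7806, 0.0752, 2.1843, -0.291, 0.1844, 0.1087], 'tcp_pos': [0.4541, -0.0754, 0.0762], 'wrist_force': [-2.9029, -0.2456, 21.0376], 'moment': [-0.129, 0.6266, 0.2309]}
```

Request:
drive_tool --deltas '[[[225,-0.0001,0,0,0,0,-4],[225,-0.0002,0.0001,0,0,0,-8],[225,-0.0004,0.0001,0,0,0,-12],[225,-0.0005,0.0002,0,0,0,-16],[225,-0.0006,0.0003,0,0,0,-20]]]'

```text
time: 12.18
tcp_pos: [0.4535, -0.0752, 0.0763]
tool_rot: [0.884, 0.467, 0.001, 0.0]
wrist_force: [-2.6, -0.4, 19.6]
grip_width: 0.0116
gripper_force: 64.1
```

Request:
drive_tool --deltas '[[[225,-0.0001,0.0001,0,0,0,-4],[225,-0.0002,0.0002,0,0,0,-8],[225,-0.0003,0.0003,0,0,0,-12],[225,-0.0004,0.0004,0,0,0,-16],[225,-0.0004,0.0005,0,0,0,-20]]]'

```text
time: 12.8
tcp_pos: [0.4531, -0.0747, 0.0763]
tool_rot: [0.952, 0.307, 0.001, 0.0]
wrist_force: [-2.7, -0.1, 20.5]
grip_width: 0.0118
gripper_force: 64.1
```

```bash
python3 s.py; python3 - <<'E'
from h import *
b=viewer.capture("scene")[:,:,::-1]; a=viewer.capture("top")[:,:,::-1]; 
im=np.hstack([cv2.resize(b[150:205,245:295],(400,440),interpolation=cv2.INTER_CUBIC),cv2.resize(a[211:266,320:370],(400,440),interpolation=cv2.INTER_CUBIC)]); cv2.imwrite("pics/g1.png",im)
E
```

```text
12.8 yaw 144.28 {'qpos': [-0.0402, 0.7887, 0.1688, 2.1905, -0.6216, 0.2059, -0.2566], 'tcp_pos': [0.4531, -0.0747, 0.0763], 'wrist_force': [-2.7188, -0.1029, 20.494], 'moment': [-0.1482, 0.7489, 0.2462]}
```

View pics/g1.png

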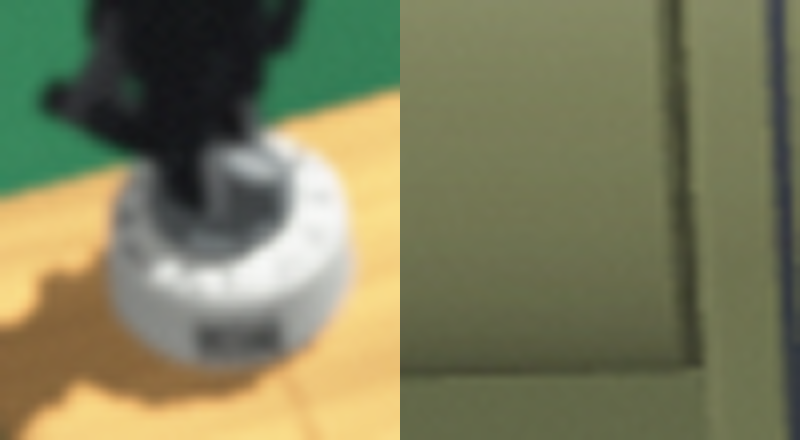

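The case label is still at crop column 237 (row 340), the same place as before, and the dial is at about 22 minutes. I'll return along the same path, still pushing.

Request:
drive_tool --deltas '[[[225,0.0001,-0.0001,0,0,0,4],[225,0.0001,-0.0002,0,0,0,8],[225,0.0002,-0.0003,0,0,0,12],[225,0.0003,-0.0004,0,0,0,16],[225,0.0004,-0.0005,0,0,0,20]]]'

```text
time: 13.52
tcp_pos: [0.4535, -0.0751, 0.0762]
tool_rot: [0.883, 0.468, 0.001, 0.0]
wrist_force: [-2.8, -0.8, 20.3]
grip_width: 0.0119
gripper_force: 64.4
```

```bash
python3 s.py
```

```text
13.525 yaw 124.13 {'qpos': [-0.0092, 0.7839, 0.1192, 2.1874, -0.4566, 0.1916, -0.0711], 'tcp_pos': [0.4535, -0.0751, 0.0762], 'wrist_force': [-2.7579, -0.7574, 20.3012], 'moment': [0.0295, 0.6053, -0.1835]}
```

Request:
drive_tool --deltas '[[[225,0.0001,0,0,0,0,4],[225,0.0002,-0.0001,0,0,0,8],[225,0.0004,-0.0001,0,0,0,12],[225,0.0005,-0.0002,0,0,0,16],[225,0.0006,-0.0003,0,0,0,20]]]'

```text
time: 14.15
tcp_pos: [0.4542, -0.0754, 0.0762]
tool_rot: [0.789, 0.615, 0.0, 0.001]
wrist_force: [-2.9, 0.7, 21.2]
grip_width: 0.0117
gripper_force: 64.4
```

Request:
drive_tool --deltas '[[[225,0.0001,0,0,0,0,4],[225,0.0002,0,0,0,0,8],[225,0.0004,0,0,0,0,12],[225,0.0005,-0.0001,0,0,0,16],[225,0.0006,-0.0001,0,0,0,20]]]'

```text
time: 14.78
tcp_pos: [0.4548, -0.0755, 0.0762]
tool_rot: [0.67, 0.742, 0.0, 0.001]
wrist_force: [-2.8, 0.4, 20.1]
grip_width: 0.0114
gripper_force: 64.4
```

Request:
drive_tool --deltas '[[[225,0.0002,0,0,0,0,3],[225,0.0004,0.0001,0,0,0,6],[225,0.0006,0.0001,0,0,0,9],[225,0.0006,0.0001,0,0,0,12],[225,0.0006,0.0001,0,0,0,12]]]'

```text
time: 15.4
tcp_pos: [0.4552, -0.0754, 0.0763]
tool_rot: [0.589, 0.808, 0.0, 0.001]
wrist_force: [-2.5, -1.0, 21.3]
grip_width: 0.0115
gripper_force: 64.3
```

```bash
python3 s.py
```

```text
15.4 yaw 72.2 {'qpos': [0.0598, 0.7773, 0.0067, 2.1788, -0.0239, 0.1845, 0.3987], 'tcp_pos': [0.4552, -0.0754, 0.0763], 'wrist_force': [-2.5462, -0.9665, 21.257], 'moment': [0.0037, 0.6067, -0.1165]}
```

Request:
drive_tool --deltas '[[[214,0,0,0,0,0,0],[208,0,0,0,0,0,0],[203,0,0,0,0,0,0],[200,0,0,0,0,0,0],[200,0,0,0,0,0,0]]]'

```text
time: 16.02
tcp_pos: [0.4569, -0.0749, 0.076]
tool_rot: [0.589, 0.808, 0.001, 0.002]
wrist_force: [-0.6, 1.4, 14.6]
grip_width: 0.0187
gripper_force: 7.7
```

Request:
drive_tool --deltas '[[[200,0,0,0.0005,0,0,0],[200,0,0,0.001,0,0,0],[200,0,0,0.002,0,0,0],[200,0,0,0.004,0,0,0],[200,0,0,0.006,0,0,0]]]'

```text
time: 16.65
tcp_pos: [0.4549, -0.075, 0.0807]
tool_rot: [0.589, 0.808, -0.0, -0.0]
wrist_force: [-0.1, -0.4, 0.6]
grip_width: 0.0184
gripper_force: 0.0
```

Request:
drive_tool --deltas '[[[200,0,0,0.01,0,0,0],[200,0,0,0.02,0,0,0],[200,0,0,0.04,0,0,0],[200,0,0,0.08,0,0,0],[200,0,0,0.13,0,0,0]]]'

```text
time: 17.27
tcp_pos: [0.4546, -0.0749, 0.2122]
tool_rot: [0.589, 0.808, -0.0, -0.001]
wrist_force: [0.9, -0.3, 0.2]
grip_width: 0.0183
gripper_force: 0.0
```

Request:
drive_tool --deltas '[[[200,0,0.05,0.01,0,0,0],[200,0,0.1,0.01,0,0,0],[200,0,0.16,0.01,0,0,0],[200,0,0.22,0.01,0,0,0],[200,0,0.28,0.01,0,0,0]]]'

```text
time: 17.9
tcp_pos: [0.4551, 0.2068, 0.2217]
tool_rot: [0.589, 0.808, 0.0, 0.0]
wrist_force: [1.2, -0.3, -1.0]
grip_width: 0.0182
gripper_force: 0.0
```

```bash
python3 - <<'E'
from h import *
a=viewer.capture("top")[:,:,::-1]; o=cv2.imread("pics/top0.png"); cv2.imwrite("pics/top9.png",a)
im=np.hstack([cv2.resize(x[215:265,325:375],(400,400),interpolation=cv2.INTER_CUBIC) for x in(o,a)]); cv2.imwrite("pics/h1.png",im)
E
```

```text
(no output)
```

View pics/h1.png

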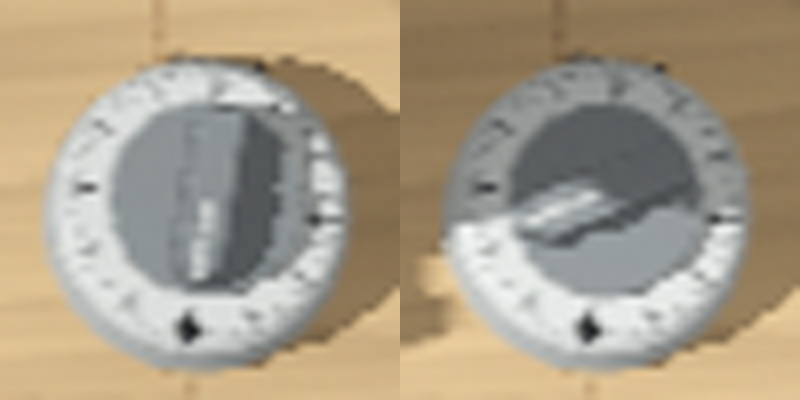

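The case has not moved: the diamond and the 15- and 45-minute marks are at the same pixels in both halves. The pointer line runs from crop (605,192) to (525,228), toward the 10-minute mark at (488,247). I'll check its angle by numbers.

```bash
python3 - <<'E'
from h import *
f=lambda x,y:(325+(x+.5)/8-.5,215+(y+.5)/8-.5)
A=lambda d:np.degrees(np.arctan2(d[1],d[0]))
R=lambda x,y,z:ray("top",f(x,y),z)
zero=A(R(188,328,.067)-R(218,90,.067)); ten=A(R(88,247,.067)-R(322,163,.067) if 0 else R(88,247,.067)-(R(188,328,.067)+R(218,90,.067))/2)
a=cv2.imread("pics/top9.png")[215:265,325:375].astype(int); m=(a.min(2)>150)
g=cv2.resize(a.astype(np.uint8)[20:32,13:30],None,fx=1,fy=1).min(2); print(g)
d=R(125,228,.096)-R(205,192,.096); print("zero",zero,"ten mark",ten,"line",A(d),"min",(zero-A(d))/6)
c=(R(188,328,.067)+R(218,90,.067))/2; print("centre",c, "nose tip vec", A(R(120,226,.096)-c),(zero-A(R(120,226,.096)-c))/6)
d0=R(200,278,.096)-R(207,203,.096); print("start min",(zero-A(d0))/6)
E
```

```text
[[141 111  91  92  91  90  90  91  92  91  91  92  86  90  91  90  89]
 [125  94  91  91  91  91  90  92  90  83  84  88  88  89  90  89  90]
 [129  97  92  91  91  90  90  91 103 112 111 100  90  90  91  91  90]
 [129  97  91  90  86  98 134 152 145 140 134 118 101  91  90  91  91]
 [124  91  90 111 139 150 151 151 151 180 208 186 130 102  92  92  92]
 [123 104 124 145 159 171 187 194 192 193 176 147 134 130 121 102  83]
 [152 151 150 151 180 217 215 190 164 153 153 154 156 129  85  79  82]
 [209 182 183 216 211 175 163 160 154 152 144 114  83  82  86  91  90]
 [211 163 152 159 154 151 157 153 126  88  80  83  86  91  91 131 150]
 [215 168 116 106 112 131 119  88  83  88 132 149 150 150 150 151 151]
 [229 215 178 144 127 112  95  87  91 131 151 151 152 151 152 151 152]
 [230 230 196 150 150 151 151 150 150 150 151 152 151 151 151 151 151]]
zero 166.74343443244072 ten mark 103.28865015675342 line 108.89210696233812 min 9.641887911683767
centre [ 0.45530952 -0.07395734  0.067     ] nose tip vec 104.25483904702051 10.414765897570035
start min -0.3043592395947267
```

```bash
python3 -c "
from bench import r
print(r.finish_job())"
```

```text
the job is handed in; nothing more can be done
None
```

The timer is handed in set to about 10 minutes (read at 9.6–10.4 from the top view). It was first wound to about 22 minutes under a steady 20–22 N push, and the case did not visibly shift in the before and after pictures.

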